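# Unload a piston rod from its V-block fixture and hold it level

## Task

Unload the piston rod: throw the toggle clamp fully open by pushing its upright black handle over, away from the rod, and leave it open. Then take the rod by the bright shank at its balance point, between the two V-blocks, lift it straight up about 10 cm, keeping it level, and finish still holding it there, steady, level and in line above the blocks, so that I can wipe the vees underneath. Do not disturb the gland bush, the bottle or the spanner lying around the fixture.

Things in the scene. Friction and masses are not known exactly. Their poses are not given: they have to be found in the camera images.
- fixture: Bolted fixture: blue plate 100 x 270 x 12 mm, two steel V-blocks 52 wide, 30 long, tops 62 mm above the bench, at y -100 and +100 mm, a toggle clamp on a riser at y +100, x 50 to 110 mm. It stands anywhere ahead of the robot, turned up to 30 degrees. Origin on the bench, midway between the blocks, below the rod's axis; y along the seated rod, +x from rod to clamp, z up.
- clamp_pivot (a point): Fixed pin of the clamp arm, 74 mm to +x of the rod's axis, 85 mm above the bench. Shut, the level arm (19 mm wide, top 93 mm above the bench) runs from here to -x over the +y V-block and presses a rubber-tipped spindle (top 102 mm) on the rod. Fully open it stands upright, tip about 168 mm above the bench.
- clamp_arm (a joint): Angle of the clamp arm (rad): 0 shut, locked over centre; grows as it opens, to its stop at 1.66, a little past upright. Moved only by the handle, through the toggle links; friction holds it where it is left. Lifting the rod cannot open it.
- clamp_grip (a point): On the axis of the handle's round black grip (19 mm diameter, 72 long), 31 mm short of its end. Push it to the fixture's +x (a few newtons) from its rod side, above the arm; it swings over and down. Shut: at fixture x 42, y 100, height 174 mm, handle near upright. Then x 116, height 161 (arm 0.35 rad); x 155, height 119 (1.1); stop at x 166, height 96 (1.66), handle level, pointing to +x.
- rod: Piston rod assembly, 0.6 to 0.95 kg, 344 mm long, lying in the vees along the fixture's y, axis 55 mm above the bench, up to 18 mm off centre. Origin on its axis in mid-shank; x towards the eye, which is at the fixture's +y end. Bare round steel shank 16 mm diameter from x -119 to +140 mm; piston 39 mm diameter from -150 to -119, then a nut; eye ring 34 mm diameter about x = +167.
- rod_balance (a point): Balance point (centre of mass) of the rod assembly, on the shank's axis, 29.5 mm from its origin towards the piston; between the V-blocks, at least 35 mm clear of them.
- gland: Bystander: loose aluminium gland bush standing on the bench, 52 mm diameter, 40 mm high; origin at the centre of its underside.
- sealant: Bystander: small amber sealant bottle standing on the bench, 44 mm diameter, 105 mm high; origin at the centre of its underside.
- spanner: Bystander: steel spanner lying on the bench, 190 mm long along its x, under 20 mm thick; origin under its middle.

How it is judged:
On the way, in this order (a step that is already met when the one before it is completed fails the run):
1. the toggle clamp is thrown fully open while the rod still lies in the vees (value of joint clamp_arm above 1.4 rad and distance of rod_balance from where it was at the start of the episode below 0.02 m), for 0.2 s.
2. the rod is lifted out of the vees in the fingers, clear of the fixture (height (world z) of rod_balance above 0.0853 m and contact force between rod and fixture below 0.1 N and contact force between rod and the fingers above 1 N), for 0.2 s.
At the end, for the whole second after the job is handed in: Clamp arm over 1.4 rad open. Rod in the fingers within 50 mm of its balance point, 70 to 150 mm above where it lay and 50 mm sideways, level within 6 degrees, in line with the vees within 15, still, touching nothing else. Bystanders within 30 mm of their places (value of joint clamp_arm above 1.4 rad and contact force between rod and fixture below 0.1 N and angle between rod's own x axis and vertical between 1.4658 and 1.6758 rad and contact force between rod and the fingers above 1 N and height (world z) of rod_balance between 0.1253 and 0.2053 m and x of rod_balance in the frame of fixture between -0.05 and 0.05 m and y of rod_balance in the frame of fixture between -0.095 and 0.02 m and angle between the x axis of rod and the y axis of fixture, either way round below 0.26 rad and distance between the grasp point and rod_balance below 0.05 m and linear speed of rod below 0.02 m/s and angular speed of rod below 0.15 rad/s and distance of each of gland, sealant, spanner from where it was at the start of the episode below 0.03 m); the arm keeps its last pose, push and grip.
It fails at once if the rod is tipped more than 20 degrees out of level (not (angle between rod's own x axis and vertical between 1.2208 and 1.9208 rad)).
It fails at once if a bystander is shoved more than 30 mm (distance of any of gland, sealant, spanner from where it was at the start of the episode above 0.03 m).
It fails at once if the gland bush or the bottle is knocked over (angle between any of gland, sealant's own z axis and vertical above 0.5 rad).
It also fails if it takes over 48 s, if anything falls off the work surface, if the arm or the gripper's body presses on something with over 40 N, if the wrist force passes 120 N, or if a joint passes its speed limit or range.

## Robot

A 6-joint arm with a two-finger parallel gripper is mounted at the origin on the work surface. World frame = base frame: x ahead of the robot, y to its left, z up, the work surface at z = 0. Lengths are in m, angles in rad, forces in N, time in s.
With the tool pointing down it reaches from about 0.25 to 0.775 m from the base axis. Payload 4 kg.
Tool frame: the origin (TCP) lies midway between the tips of the shut fingers; the grasp point (between the pads) lies 19 mm behind it; z points along the fingers, y is the direction in which the jaws open and shut (so a half turn about z gives the same grasp; the last joint's range is limited). The gripper opens to 94 mm and grips with 3 to 60 N. Pads are 16 mm wide; open, the fingers measure 119 mm over their backs; the gripper's body (75 mm by 177 mm) begins 78 mm behind the grasp point.
Start: joints at [-1.325, 0.087, 1.371, -0, 1.684, -0.103], TCP at [0.188, -0.517, 0.206] pointing down, gripper open.
Joint ranges: [-3.1, 3.1], [-0.76, 2.03], [0.27, 2.55], [-1.08, 4.22], [0.17, 2.65], [-2.57, 2.57]. Speed limits (rad/s): [2.79, 2.79, 3.14, 3.14, 3.14, 3.14].

## Interface

Orientations are given as [roll, pitch, yaw] about the fixed x, y, z axes, in that order (R = Rz(yaw) Ry(pitch) Rx(roll)).
In Python, from bench import robot, cams gives the robot as it stands.
- The arm moves only by the tool step_arm, never from a script. Its argument "plan" is a list that holds one entry, the list of rows, each a list of 5 numbers: the shift along the world's x, y, z in mm, then the turn about the world's z in rad, then the opening in per cent of the stroke, from 0 (shut) to 100 (fully open). In form: [[[tx, ty, tz, turn, fingers], ...]]. A call has 1 to 8 rows; each row is the pose to reach, as a shift and turn from the pose commanded when the call began; what a row does not reach only later rows make up. A row lasts 1/12 s, in which the tool goes at most 41.7 mm and 7.16 degrees, less where a joint would pass 70% of its speed; a pose out of reach is approached as far as the arm can. A call with a gripper value outside its range is refused whole. The fingers move at their own pace and stop on an object; the grip force is fixed at half the most. Time passes only in rows, so rows that repeat a pose let the fingers close. It gives the time, the measured TCP pose, the force and the opening at its end, in the units of the state.
- robot.get_obs(): the state, without advancing time (a new reading comes with each control period).
- cams.snapshot(name): name is "scene" or "top" or "wrist"; returns a dict with "frame" (400x640x3 uint8, red, green, blue), "camera_matrix" (3x3 intrinsics, pixels), "origin" and "attitude" of the camera in the world; the wrist camera has in their place "T_tool_cam" (4x4, takes a point from camera to tool coordinates, whose origin is the TCP and whose axes are the flange's). Camera axes: x right, y down, z forward; pixel columns grow to the right and rows downward; lengths in m; the calibration is good to about 2 mm. A picture is of the moment at which its call begins: read the wrist's pose just before it. There is no depth.
- robot.close_job(): hands the job in, once; it reports no verdict.
The state is a dict: "time": time; "joint_positions": joint angles; "qvel": joint speeds; "joint_torque": joint torques, N m; "tool_pos": TCP position; "ee_rot": TCP orientation; "wrist_force": force on the tool from outside, world axes, zero at the start; "wrist_torque": the same for the moment, N m; "width": finger opening in m.
Only numpy, scipy, OpenCV 4.12 (cv2) and the standard library are available. Lean on these libraries where they do the work, as an engineer would, in place of code of your own. Each camera call takes 0.05 s, during which the arm holds its last target. There are 200 camera calls.

## Working session

There is one attempt and no reset: what is moved stays moved. The work goes in short steps, Python scripts to look and compute and a tool call to move; the robot and the scene stay as the last step left them, time stands still between calls to the robot, and variables do not carry over. Pictures are saved under pics/ and viewed, about 8 in all and at most 12, crops included, and the job is handed in when it is done.

Besides the shell and the picture viewer there is one more tool, called after ">>>" as name(argument=value, ...), one argument or row to a line, values as JSON. step_arm: Moves the arm, as the interface text tells. Its arguments: {"type":"object","properties":{"plan":{"type":"array"}},"required":["plan"]}

```bash
mkdir -p pics; ls
python3 - <<'E'
from bench import robot, cams
import cv2,json,pickle
o=robot.get_obs();print(o)
for n in("top","scene"):
    s=cams.snapshot(n);cv2.imwrite(f"pics/{n}0.png",s["frame"][:,:,::-1]);pickle.dump(s,open(f"{n}0.pkl","wb"))
    print(n,{k:v for k,v in s.items() if k!="frame"})
E
```

```text
pics
{'time': 0.0, 'joint_positions': array([-1.32508537e+00,  8.78996082e-02,  1.37221819e+00, -1.45276399e-05,
        1.68357636e+00, -1.03114839e-01]), 'qvel': array([ 0.00063594,  0.00038215, -0.00044676,  0.00022301,  0.00071769,
       -0.00088533]), 'joint_torque': array([-2.06355013e-03, -3.40185857e+01, -3.02429760e+01,  7.17251678e-02,
        3.30866757e-02, -1.61875219e-04]), 'tool_pos': array([ 0.18783966, -0.51636163,  0.20435273]), 'ee_rot': array([-3.13950082e+00, -2.01950673e-04,  3.48823962e-01]), 'wrist_force': array([-0.24331041,  0.01100695, -0.27422084]), 'wrist_torque': array([ 0.03535781, -0.02271071,  0.01063642]), 'width': 0.09390660355854567}
top {'camera_matrix': array([[431.15067322,   0.        , 321.26624644],
       [  0.        , 431.15067322, 197.64253998],
       [  0.        ,   0.        ,   1.        ]]), 'origin': array([0.39217138, 0.01665174, 1.18693581]), 'attitude': array([-2.9920309 ,  0.01016742, -1.5533696 ])}
scene {'camera_matrix': array([[375.82093958,   0.        , 319.11168862],
       [  0.        , 375.82093958, 193.38369056],
       [  0.        ,   0.        ,   1.        ]]), 'origin': array([ 1.09286392, -0.15529332,  0.70049813]), 'attitude': array([-2.37053185e+00,  1.68690054e-03,  1.19768839e+00])}
```

View pics/top0.png

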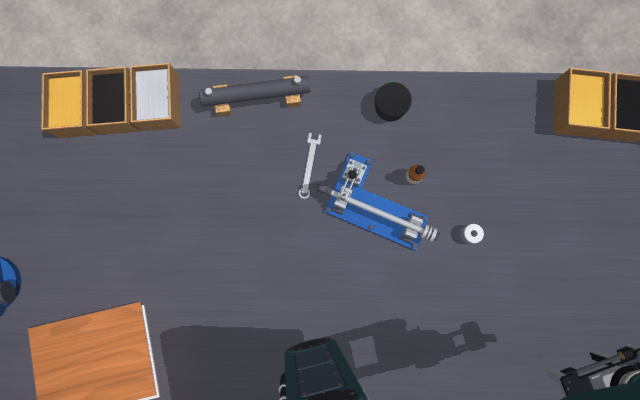

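View pics/scene0.png

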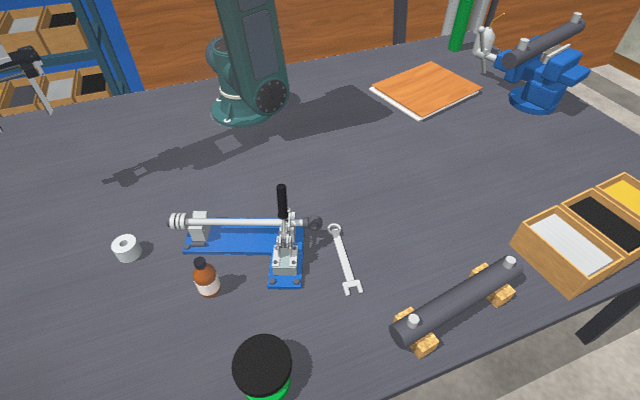

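The top view shows the fixture with its eye end at about (322,189), piston at (430,233), clamp at (352,172), bottle (416,174), gland (474,233) and spanner (309,165). The scene view shows the black handle upright at (282,200). Next I measure these points.

```bash
cat > h.py <<'E'
import numpy as np,cv2,pickle
from scipy.spatial.transform import Rotation as R
def ray(s,uv):
    K=s["camera_matrix"];d=np.linalg.inv(K)@np.array([uv[0],uv[1],1.])
    return s["origin"],R.from_euler("xyz",s["attitude"]).as_matrix()@d
def onz(s,uv,z):
    o,d=ray(s,uv);return o+d*(z-o[2])/d[2]
def proj(s,p):
    c=R.from_euler("xyz",s["attitude"]).as_matrix().T@(np.asarray(p)-s["origin"]);q=s["camera_matrix"]@c;return q[:2]/q[2]
E
python3 - <<'E'
from h import *
t=pickle.load(open("top0.pkl","rb"));c=pickle.load(open("scene0.pkl","rb"))
for n,s,(x0,y0,w,h) in(("t",t,(290,120,200,150)),("s",c,(100,170,280,140))):
    f=s["frame"];hsv=cv2.cvtColor(f,cv2.COLOR_RGB2HSV)
    m=cv2.inRange(hsv,(100,150,60),(120,255,255));m[:y0]=0;m[y0+h:]=0;m[:,:x0]=0;m[:,x0+w:]=0
    ys,xs=np.nonzero(m);print(n,"blue",len(xs),xs.min(),xs.max(),ys.min(),ys.max())
    k=4 if n=="t" else 800/280
    im=cv2.resize(f[y0:y0+h,x0:x0+w],None,fx=k,fy=k,interpolation=cv2.INTER_CUBIC);cv2.imwrite(f"pics/{n}crop.png",im[:,:,::-1])
    pts=np.c_[xs,ys].astype(np.float32)
    if n=="t":
        hull=cv2.convexHull(pts);ap=cv2.approxPolyDP(hull,3,True)[:,0];print("corners",ap.tolist());print(np.round([onz(s,p,.012) for p in ap],4).tolist())
print("grasp pix test",proj(t,[.188,-.517,.206]))
for nm,p,z in(("eye",(322,189),.055),("piston",(430,233),.055),("bottle",(416,172),.1),("gland",(474,233),.04)):print(nm,onz(t,p,z).round(3))
E
```

```text
t blue 2400 325 428 152 249
corners [[428.0, 217.0], [413.0, 249.0], [325.0, 210.0], [351.0, 152.0], [371.0, 160.0]]
[[0.5202, -0.2607, 0.012], [0.4326, -0.2186, 0.012], [0.5349, 0.0208, 0.012], [0.6995, -0.0493, 0.012], [0.6774, -0.1052, 0.012]]
s blue 2636 183 303 226 288
grasp pix test [570.84057166 362.37903586]
eye [0.586 0.03  0.055]
piston [ 0.474 -0.255  0.055]
bottle [ 0.626 -0.211  0.1  ]
gland [ 0.477 -0.375  0.04 ]
```

View pics/tcrop.png

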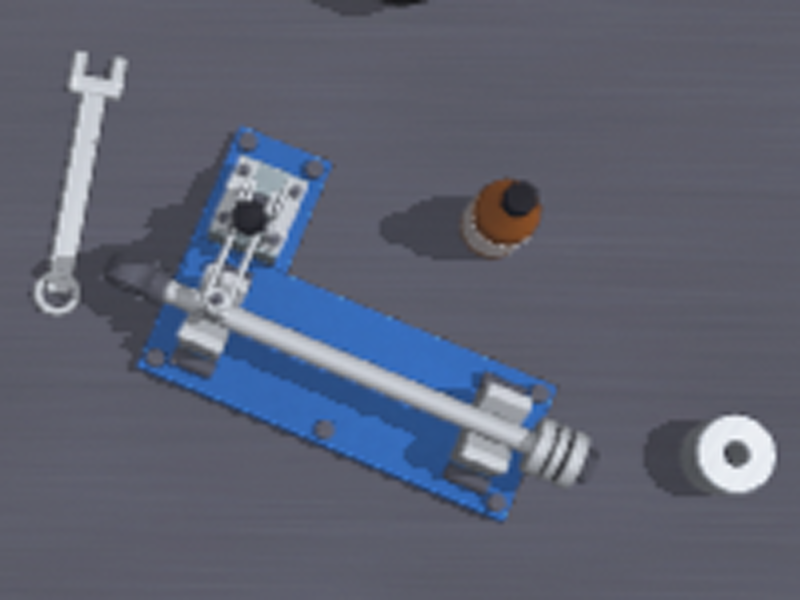

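View pics/scrop.png

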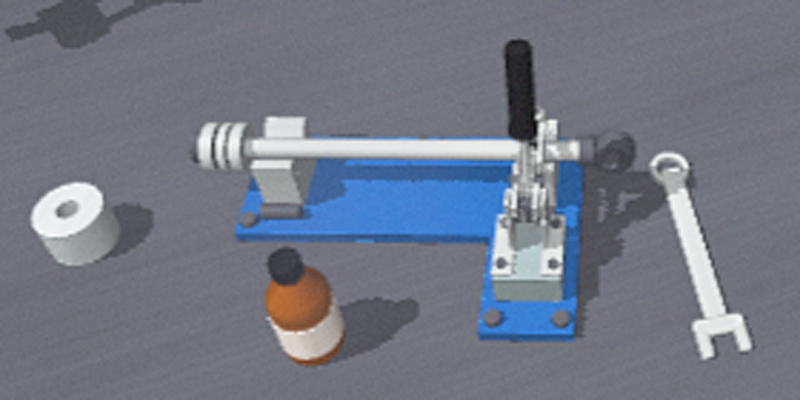

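The crops confirm the layout. In the top crop the rod runs from the eye at (110,270) to the piston at (565,455), with the handle top at (250,215). The plate's long-side corners are at (140,370) and (500,520). The scene crop shows the handle from (517,45) to (522,135). Next I fit the axis and find the piston face.

Run:
```python
from h import *
t=pickle.load(open("top0.pkl","rb"));c=pickle.load(open("scene0.pkl","rb"))
f=t["frame"];hsv=cv2.cvtColor(f,cv2.COLOR_RGB2HSV)
# shank pixels between blocks: low sat bright
m=((hsv[...,1]<60)&(hsv[...,2]>120)).astype(np.uint8)
P=[]
for u in range(352,400):
    v0=197+(u-350)*(222-197)/(410-350)
    vs=[v for v in range(int(v0)-9,int(v0)+10) if m[v,u]]
    if 2<=len(vs)<12:P.append((u,np.mean(vs)))
vx,vy,x0,y0=cv2.fitLine(np.float32(P),cv2.DIST_HUBER,0,.01,.01).ravel()
res=[(q[1]-y0)-(q[0]-x0)*vy/vx for q in P];print(len(P),"res",np.std(res))
L=lambda u:(u,y0+(u-x0)*vy/vx)
a,b=onz(t,L(350),.055),onz(t,L(405),.055);y=(a-b)/np.linalg.norm(a-b);x=np.array([y[1],-y[0],0])
print("axis",y,"fixture yaw",np.arctan2(x[1],x[0]),"pts",a,b)
# plate in (x,y) fixture coords relative to a
for uv in[(428,217),(413,249),(325,210),(351,152),(371,160)]:
    p=onz(t,uv,.012)-a;print("corner",uv,"fx %.1f fy %.1f"%(p@x*1e3,p@y*1e3))
# width profile along the axis, brightness on axis
g=cv2.cvtColor(f,cv2.COLOR_RGB2GRAY).astype(np.float32)
for s in range(-190,90,4):
    p=a+y*s/1e3;row=[]
    for w in range(-28,29,4):
        q=proj(t,p+x*w/1e3);row.append(cv2.getRectSubPix(g,(1,1),tuple(map(float,q)))[0,0])
    print(s,*["%3d"%r for r in row])
```

```text
48 res 0.3497513740873995
axis [0.37968178 0.92511715 0.        ] fixture yaw -0.3894522920011647 pts [ 0.55769429 -0.04514847  0.055     ] [ 0.49826177 -0.18995932  0.055     ]
corner (428, 217) fx 47.1 fy -213.6
corner (413, 249) fx -49.8 fy -207.9
corner (325, 210) fx -46.2 fy 52.4
corner (351, 152) fx 132.7 fy 50.0
corner (371, 160) fx 133.5 fy -10.1
-190  79 173 207 179 167 142 165 203 193 160 154 157 189 206 131
-186  93 190 207 178 169 137 167 202 193 157 154 156 188 205 132
-182  90 175 208 183 167 126 165 205 192 150 153 157 196 204 131
-178  86 167 206 176 166 119 167 202 193 152 151 157 190 207 143
-174  93 187 205 178 168 136 166 203 194 157 153 156 184 204 131
-170  90 181 205 179 167 127 165 202 192 158 153 157 195 203 129
-166  86 138 141 131 144 123 169 202 193 151 134 122 132 144 110
-162  79  82  85  82  85  97 165 204 191 122  84  83  78  73  82
-158  76  75  76  77  77  95 167 201 192 126  75  81  77  70  72
-154  73  73  73  74  74  96 166 203 191 114  74  79  97  85  77
-150  74  74  74  74  75  93 167 203 190 115  75  89 103 101 100
-146  74  74  75  75  75  98
[... 3033 characters left out ...]
 95  96
46  73  73  72  72  73  91 143 147 137  89  76  98  97  98  97
50  72  76  72  73  73  99 171 192 182  97  75  80  79  83  92
54  70  71  66  66  63  80 125 157 148  89  68  71  68  63  70
58  69  68  68  68  61  71  89  95  94  82  66  70  69  68  70
62  69  68  68  68  61  68  84  92  92  85  69  68  68  69  70
66  68  68  68  70  72  59  77  80  82  79  86  75  68  69  69
70  68  69  69  70  78  59  80  81  85  85  77  71  69  69  69
74  67  69  69  68  64  62  87  92  96  91  70  69  69  70  69
78  68  69  68  68  60  64  96 100  98  87  68  69  70  69  69
82  69  68  69  69  61  68  90  96  93  72  68  69  70  75  87
86  68  68  68  69  61  59  86  90  86  69  69  69  72  91  97
```

```bash
cat >> h.py <<'E'
Y=np.array([.3797,.9251,0]);X=np.array([.9251,-.3797,0]);O=np.array([.5269,-.1201,0])
W=lambda x,y,z:O+X*x/1e3+Y*y/1e3+np.array([0,0,z/1e3])
E
python3 - <<'E'
from h import *
t=pickle.load(open("top0.pkl","rb"));c=pickle.load(open("scene0.pkl","rb"))
for n,s,b in(("t",t,(335,150,30,40)),("s",c,(270,175,22,50))):
    g=cv2.cvtColor(s["frame"],cv2.COLOR_RGB2GRAY);x,y,w,h=b
    k=np.zeros_like(g);k[y:y+h,x:x+w]=(g[y:y+h,x:x+w]<48)
    nn,_,st,ce=cv2.connectedComponentsWithStats(k);i=1+st[1:,4].argmax();print(n,"black",st[i],ce[i].round(1))
    for q in((42,100,205),(42,100,174),(42,100,133),(0,100,102)):print(q,proj(s,W(*q)).round(1))
    for q in((0,-204,55+0),(0,59,55),(0,-123,74)):print("rod",q,proj(s,W(*q)).round(1))
g=cv2.cvtColor(t["frame"],cv2.COLOR_RGB2GRAY)
for s_ in range(-150,-110,3):print(s_,*[g[tuple(np.round(proj(t,W(w,s_,62))).astype(int)[::-1])] for w in range(-24,25,4)])
E
```

```text
t black [349 171   7   8  38] [351.6 174.3]
(42, 100, 205) [353.1 171. ]
(42, 100, 174) [352.2 173.7]
(42, 100, 133) [351.2 177.1]
(0, 100, 102) [344.2 194.3]
rod (0, -204, 55) [450.9 242.6]
rod (0, 59, 55) [357.7 203.2]
rod (0, -123, 74) [423.5 229.8]
s black [277 184  11  35 281] [281.8 201.7]
(42, 100, 205) [279.8 187.8]
(42, 100, 174) [281.  199.2]
(42, 100, 133) [282.5 213.2]
(0, 100, 102) [285.2 208. ]
rod (0, -204, 55) [151.1 220.5]
rod (0, 59, 55) [268.3 221.8]
rod (0, -123, 74) [184.9 215.3]
-150 95 95 131 164 156 199 150 204 128 185 154 95 95
-147 95 91 88 56 80 95 74 88 60 109 83 101 94
-144 96 95 58 110 135 180 192 153 181 133 125 95 94
-141 97 94 111 157 170 176 211 204 198 182 153 99 94
-138 97 95 133 113 114 91 115 113 115 160 111 94 94
-135 95 88 82 119 81 187 157 191 146 174 116 92 96
-132 95 94 131 149 180 202 209 206 194 188 157 95 95
-129 95 95 122 163 181 203 210 205 199 191 148 98 95
-126 72 78 106 141 112 139 181 116 139 114 142 108 90
-123 69 87 85 86 90 126 146 128 86 81 96 97 85
-120 71 73 73 77 115 140 151 127 85 96 95 98 97
-117 71 71 71 75 101 134 198 180 95 99 99 101 97
-114 164 193 133 73 86 180 206 175 120 104 151 162 92
-111 183 206 164 166 119 176 207 188 152 151 156 209 187
```

>>> step_arm(
  plan=[
    [[40,40,25,0.1,0],[80,80,25,0.2,0],[110,115,25,0.3,0],[140,150,25,0.4,0],[165,185,25,0.5,0],[185,225,25,0.6,0],[205,260,25,0.7,0],[220,300,25,0.83,0]],
  ],
)

```text
time: 0.77
tool_pos: [0.3888, -0.256, 0.2299]
ee_rot: [-3.141, -0.0, 1.179]
wrist_force: [1.1, -0.2, -0.9]
width: 0.044
```

>>> step_arm(
  plan=[
    [[20,35,0,0,0],[45,65,0,0,0],[65,100,0,0,0],[90,130,0,0,0],[110,165,0,0,0],[130,195,0,0,0],[130,195,0,0,0],[130,195,0,0,0]],
  ],
)

```text
time: 1.43
tool_pos: [0.5181, -0.0613, 0.2294]
ee_rot: [-3.14, 0.001, 1.178]
wrist_force: [0.3, 0.2, 0.3]
width: 0.0001
```

```bash
cat > st.py <<'E'
from h import *
from bench import robot
o=robot.get_obs();d=(o["tool_pos"]-O)*1e3
print("t %.2f"%o["time"],"tcp",o["tool_pos"].round(4),"fixture",(d@X).round(1),(d@Y).round(1),d[2].round(1),"rot",o["ee_rot"].round(3),"F",o["wrist_force"].round(1),"w",round(o["width"],4))
E
python3 st.py
```

```text
t 1.43 tcp [ 0.5181 -0.0613  0.2294] fixture -30.4 51.1 229.4 rot [-3.140e+00  1.000e-03  1.178e+00] F [0.3 0.2 0.3] w 0.0001
```

>>> step_arm(
  plan=[
    [[14,21,-20,0,0],[28,42,-35,0,0],[28,42,-64,0,0],[28,42,-64,0,0],[46,34,-64,0,0],[60,29,-64,0,0],[60,29,-64,0,0]],
  ],
)

```text
time: 2.02
tool_pos: [0.5789, -0.0365, 0.167]
ee_rot: [3.14, 0.001, 1.171]
wrist_force: [0.1, 0.4, -0.3]
width: 0.0006
```

```bash
python3 st.py
```

```text
t 2.02 tcp [ 0.5789 -0.0365  0.167 ] fixture 16.4 97.1 167.0 rot [3.140e+00 1.000e-03 1.171e+00] F [ 0.1  0.4 -0.3] w 0.0006
```

>>> step_arm(
  plan=[
    [[14,-6,0,0,0],[28,-11,0,0,0],[41,-17,-1,0,0],[54,-22,-2,0,0],[65,-27,-3,0,0],[76,-31,-5,0,0],[76,-31,-5,0,0]],
  ],
)

```text
time: 2.6
tool_pos: [0.6541, -0.0669, 0.1616]
ee_rot: [-3.142, 0.001, 1.171]
wrist_force: [-0.4, 0.2, -0.7]
width: 0.0006
```

```bash
python3 st.py
python3 - <<'E'
from bench import cams
import cv2
s=cams.snapshot("scene");f=s["frame"][120:310,160:400];cv2.imwrite("pics/p1.png",cv2.resize(f,None,fx=3,fy=3,interpolation=cv2.INTER_CUBIC)[:,:,::-1])
E
```

```text
t 2.60 tcp [ 0.6541 -0.0669  0.1616] fixture 97.5 97.5 161.6 rot [-3.142e+00  1.000e-03  1.171e+00] F [-0.4  0.2 -0.7] w 0.0006
```

View pics/p1.png

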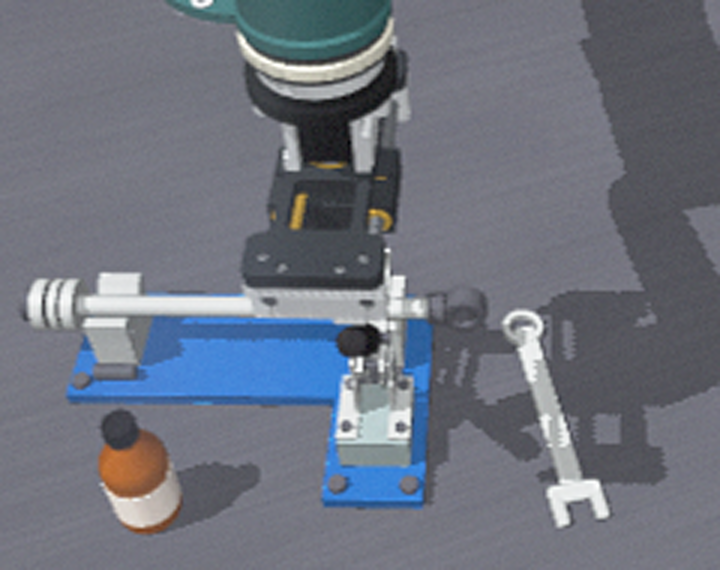

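The handle (black end at 358,340) leans over ahead of the fingers. I keep following it over and down.

>>> step_arm(
  plan=[
    [[17,-7,-10,0,0],[29,-12,-22,0,0],[39,-16,-36,0,0],[46,-19,-48,0,0],[50,-20,-55,0,0],[52,-21,-58,0,0],[52,-21,-58,0,0]],
  ],
)

```text
time: 3.23
tool_pos: [0.7075, -0.0875, 0.1063]
ee_rot: [3.135, -0.0, 1.172]
wrist_force: [2.6, -1.7, 3.9]
width: 0.0006
```

```bash
python3 st.py
python3 - <<'E'
from bench import cams
import cv2
s=cams.snapshot("scene");f=s["frame"][120:310,160:400];cv2.imwrite("pics/p2.png",cv2.resize(f,None,fx=3,fy=3,interpolation=cv2.INTER_CUBIC)[:,:,::-1])
E
```

```text
t 3.23 tcp [ 0.7075 -0.0875  0.1063] fixture 154.7 98.7 106.3 rot [ 3.135 -0.     1.172] F [ 2.6 -1.7  3.9] w 0.0006
```

View pics/p2.png

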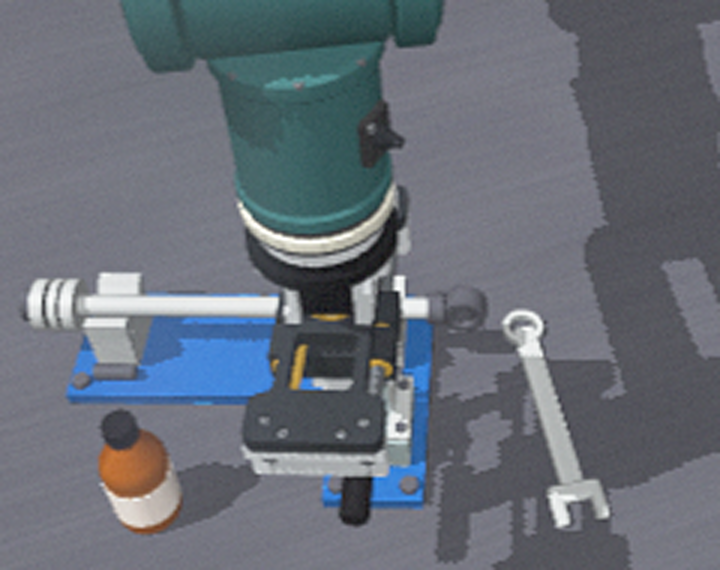

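The handle now lies nearly level, pointing to +x, with its end at (352,500). I press a few mm more to find the stop.

>>> step_arm(
  plan=[
    [[0,0,-3,0,0],[0,0,-5,0,0],[0,0,-7,0,0],[0,0,-7,0,0]],
  ],
)

```text
time: 3.62
tool_pos: [0.708, -0.0875, 0.1031]
ee_rot: [3.131, -0.0, 1.173]
wrist_force: [0.9, -1.7, 13.1]
width: 0.0001
```

>>> step_arm(
  plan=[
    [[0,0,38,0,0],[0,0,76,0,0],[0,0,115,0,0],[-39,-13,115,0,0],[-78,-26,115,0,30],[-117,-39,115,0,60],[-156,-52,115,0,60],[-194,-65,115,0,60]],
  ],
)

```text
time: 4.28
tool_pos: [0.5084, -0.1502, 0.2107]
ee_rot: [-3.138, -0.0, 1.174]
wrist_force: [0.6, -1.0, 0.7]
width: 0.0238
```

>>> step_arm(
  plan=[
    [[0,0,0,0,60],[0,0,0,0,60],[0,0,0,0,60]],
  ],
)

```text
time: 4.53
tool_pos: [0.5117, -0.1504, 0.2116]
ee_rot: [3.142, -0.001, 1.174]
wrist_force: [-0.4, -0.9, 0.9]
width: 0.0437
```

```bash
python3 st.py
python3 - <<'E'
from h import *
from bench import cams,robot
o=robot.get_obs()
s=cams.snapshot("scene");f=s["frame"][120:310,160:400]
w=cams.snapshot("wrist");pickle.dump((o,w),open("w1.pkl","wb"))
a=cv2.resize(f,(480,380));b=cv2.resize(w["frame"],(480,300))
c=np.zeros((380,960,3),np.uint8);c[:,:480]=a;c[:300,480:]=b
cv2.imwrite("pics/p3.png",cv2.resize(c,(800,317))[:,:,::-1]);print(w["T_tool_cam"].round(3))
E
```

```text
t 4.53 tcp [ 0.5117 -0.1504  0.2116] fixture -2.6 -33.8 211.6 rot [ 3.142e+00 -1.000e-03  1.174e+00] F [-0.4 -0.9  0.9] w 0.0437
[[-0.    -0.972 -0.236  0.067]
 [ 1.    -0.    -0.001  0.   ]
 [ 0.001 -0.236  0.972 -0.181]
 [ 0.     0.     0.     1.   ]]
```

View pics/p3.png

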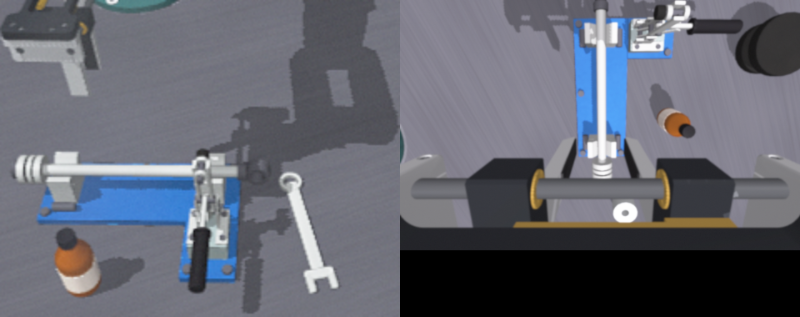

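The clamp is open: the arm is upright at (203,160) and the handle lies level toward +x with its end at (197,285). The rod is still in the vees. I check the rod's line and the piston position in the wrist image.

Run:
```python
from h import *
o,w=pickle.load(open("w1.pkl","rb"))
T=np.eye(4);T[:3,:3]=R.from_euler("xyz",o["ee_rot"]).as_matrix();T[:3,3]=o["tool_pos"];C=T@w["T_tool_cam"];Ki=np.linalg.inv(w["camera_matrix"])
def onp(uv,z):
    d=C[:3,:3]@Ki@[uv[0],uv[1],1.];p=C[:3,3]+d*(z-C[2,3])/d[2]-O;return np.array([p@X,p@Y])*1e3
hsv=cv2.cvtColor(w["frame"],cv2.COLOR_RGB2HSV);m=(hsv[...,1]<60)&(hsv[...,2]>110)
for v in range(75,216,20):
    us=[u for u in range(300,350) if m[v,u]]
    print(v,us[0],us[-1],onp((us[0],v),.055).round(1),onp((us[-1]+1,v),.055).round(1))
g=cv2.cvtColor(w["frame"],cv2.COLOR_RGB2GRAY)
print("col profile 230-300",[(v,int(g[v,308]),int(g[v,321]),round(onp((321,v),.063)[1])) for v in range(215,296,3)])
```

```text
75 313 329 [-8.8 80.8] [ 9.  80.7]
95 314 328 [-8.  60.9] [ 7.9 60.7]
115 315 328 [-7.2 40.3] [ 7.9 40.2]
135 315 328 [-7.4 19.2] [ 7.9 19.1]
155 315 328 [-7.7 -2.6] [ 7.9 -2.8]
175 316 328 [ -6.8 -25.1] [  7.8 -25.3]
195 316 329 [ -7.1 -48.4] [  9.  -48.5]
215 314 339 [ -9.7 -72.3] [ 20.6 -72.5]
col profile 230-300 [(215, 126, 249, -70), (218, 136, 249, -73), (221, 143, 249, -77), (224, 139, 249, -81), (227, 207, 249, -84), (230, 240, 249, -88), (233, 241, 249, -92), (236, 241, 249, -95), (239, 241, 249, -99), (242, 242, 249, -103), (245, 243, 249, -106), (248, 243, 248, -110), (251, 221, 248, -114), (254, 140, 240, -118), (257, 138, 206, -122), (260, 146, 172, -125), (263, 170, 151, -129), (266, 168, 250, -133), (269, 149, 252, -137), (272, 166, 209, -141), (275, 152, 245, -145), (278, 153, 245, -149), (281, 163, 159, -153), (284, 124, 209, -157), (287, 76, 78, -161), (290, 89, 89, -165), (293, 97, 98, -169)]
```

The rod axis is at fixture x ≈ 0, in line with the tool, and the piston face at y ≈ -125 agrees with the top view. I descend and grip.

>>> step_arm(
  plan=[
    [[2,-1,-40,0,60],[2,-2,-80,0,60],[2,-2,-110,0,60],[2,-2,-135,0,60],[2,-2,-155,0,60],[2,-2,-170,0,60],[2,-2,-175,0,60],[2,-2,-175,0,60]],
  ],
)

```text
time: 5.3
tool_pos: [0.5137, -0.1519, 0.0344]
ee_rot: [-3.137, -0.0, 1.175]
wrist_force: [-0.1, 0.7, -0.3]
width: 0.0563
```

```bash
python3 st.py
```

```text
t 5.30 tcp [ 0.5137 -0.1519  0.0344] fixture -0.2 -34.4 34.4 rot [-3.137 -0.     1.175] F [-0.1  0.7 -0.3] w 0.0563
```

>>> step_arm(
  plan=[
    [[0,0,1,0,10],[0,0,1,0,5],[0,0,1,0,0],[0,0,1,0,0],[0,0,1,0,0],[0,0,1,0,0],[0,0,1,0,0],[0,0,1,0,0]],
  ],
)

```text
time: 5.97
tool_pos: [0.5143, -0.153, 0.0379]
ee_rot: [3.141, -0.0, 1.174]
wrist_force: [-0.7, -0.0, 0.9]
width: 0.0156
```

>>> step_arm(
  plan=[
    [[0,0,0,0,0],[0,0,0,0,0],[0,0,3,0,0],[0,0,7,0,0],[0,0,12,0,0],[0,0,12,0,0],[0,0,12,0,0]],
  ],
)

```text
time: 6.55
tool_pos: [0.5135, -0.1526, 0.0489]
ee_rot: [-3.14, -0.0, 1.174]
wrist_force: [0.3, -1.1, -8.1]
width: 0.015
```

```bash
python3 st.py
python3 - <<'E'
from bench import robot
print(robot.get_obs()["wrist_torque"])
from bench import cams
import cv2
s=cams.snapshot("scene");f=s["frame"][120:310,150:390];cv2.imwrite("pics/p4.png",cv2.resize(f,None,fx=3,fy=3,interpolation=cv2.INTER_CUBIC)[:,:,::-1])
E
```

```text
t 6.55 tcp [ 0.5135 -0.1526  0.0489] fixture 0.0 -35.2 48.9 rot [-3.14  -0.     1.174] F [ 0.3 -1.1 -8.1] w 0.015
[-0.04241974 -0.02412701  0.07830872]
```

View pics/p4.png

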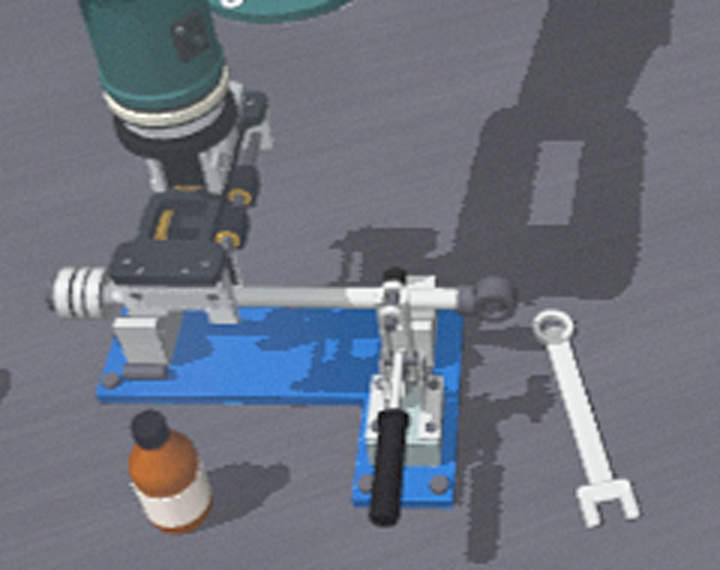

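The rod is off the vees and level, carrying 8.1 N, which is all its weight. The clamp is still open. I lift the rest slowly.

>>> step_arm(
  plan=[
    [[0,0,8,0,0],[0,0,18,0,0],[0,0,30,0,0],[0,0,44,0,0],[0,0,58,0,0],[0,0,72,0,0],[0,0,82,0,0],[0,0,87,0,0]],
  ],
)

```text
time: 7.27
tool_pos: [0.5153, -0.1534, 0.1398]
ee_rot: [3.136, -0.0, 1.174]
wrist_force: [1.7, 0.1, -8.7]
width: 0.0151
```

>>> step_arm(
  plan=[
    [[0,0,0,0,0],[0,0,0,0,0],[0,0,0,0,0],[0,0,0,0,0],[0,0,0,0,0],[0,0,0,0,0]],
  ],
)

```text
time: 7.77
tool_pos: [0.5136, -0.1527, 0.1356]
ee_rot: [-3.14, 0.0, 1.174]
wrist_force: [0.0, -0.2, -8.1]
width: 0.0149
```

```bash
python3 st.py
python3 - <<'E'
from h import *
from bench import cams,robot
o=robot.get_obs();print(np.abs(o["qvel"]).max(),o["wrist_torque"].round(3))
s=cams.snapshot("scene");t=cams.snapshot("top")
for q in((0,-128,155),(0,134,155)):print(q,"scene",(3*(proj(s,W(*q))-[140,120])).round(),"top",proj(t,W(*q)).round(1))
cv2.imwrite("pics/p5.png",cv2.resize(s["frame"][120:310,140:380],None,fx=3,fy=3,interpolation=cv2.INTER_CUBIC)[:,:,::-1])
E
```

```text
t 7.77 tcp [ 0.5136 -0.1527  0.1356] fixture 0.1 -35.2 135.6 rot [-3.14   0.     1.174] F [ 0.  -0.2 -8.1] w 0.0149
0.004395023746332553 [-0.059 -0.082  0.035]
(0, -128, 155) scene [ 97. 208.] top [433.1 228. ]
(0, 134, 155) scene [480. 212.] top [332.2 185.5]
```

View pics/p5.png

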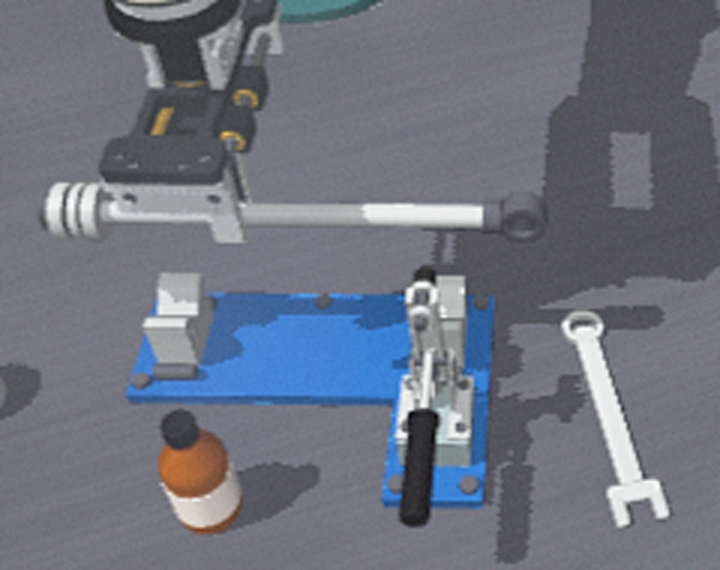

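The rod hangs level above the blocks. Its piston face is at (100,210) and its shank end at (484,215), against (97,208) and (480,212) predicted for a level rod 155 mm up. The clamp is open and the bystanders in view are in place, so I hand in.

```bash
python3 -c "
from bench import robot
print(robot.close_job())"
```

```text
the job is handed in; nothing more can be done
None
```

The clamp is fully open and the rod is held about 10 cm above the vees. I handed the job in at about 7.9 s of the 48 s allowed; no verdict was reported.

**Clamp:** I pushed the handle over with the shut fingers until it lay level. It came up against its stop at 13 N, and in the last picture the arm still stands upright.

**Rod:** I gripped it within an estimated few mm of the balance point, at fixture y about -35 mm, and lifted it straight up.
- **Position:** The grasp point is about 155 mm above the bench, at fixture x about 0 mm.
- **Level and in line:** Both shank ends were within about 2 camera pixels of where a level, aligned rod would appear.
- **Hold:** The fingers carry a steady 8.1 N (about 0.83 kg), with almost no turning moment and the joints practically still.

**Bystanders:** The bottle and spanner look undisturbed. The gland was mostly out of frame in the last close pictures, so I did not check it directly there. The tool passed well above it, and it stands clear of the fixture.

No check failed. The piston-face position disagreed by only 2 to 4 mm between views.

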